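# Clamp the casting moulds on the vibrating table and start it

### The arm

A 7-joint arm with a two-finger parallel gripper is mounted at the origin on the work surface. World frame = base frame: x ahead of the robot, y to its left, z up, the work surface at z = 0. Lengths are in mm, angles in rad, forces in N, time in s.
With the tool pointing down it reaches from about 400 to 875 mm from the base axis. Payload 4.4 kg.
Tool frame: the origin (TCP) lies at the very end of the fingers, on their centre line; the grasp point (between the pads) lies 19 mm behind it; z points along the fingers, y is the line along which they close (so a half turn about z gives the same grasp; the last joint's range is limited). The gripper opens to 85 mm and grips with 20 to 120 N. Pads are 22 mm wide; open, the fingers measure 114 mm over their backs; the gripper's body (76 mm by 85 mm) begins 54 mm behind the grasp point. The pads swing forward as they close: fully open they stand 13 mm farther back than shut.
Start: joints at [-1.241, 0.628, 0.038, 1.517, -0.027, 0.996, -0.02], TCP at [250.583, 599.771, 231.313] pointing down, gripper open.
Joint ranges: [-3.06, 3.06], [-0.37, 2.12], [-1.25, 1.32], [0.18, 2.47], [-1.1, 4.24], [0.23, 1.98], [-2.94, 2.94]. Speed limits (rad/s): [2.57, 2.57, 3.14, 3.14, 3.14, 3.14, 3.14].

### API

Orientations are given as [roll, pitch, yaw] about the fixed x, y, z axes, in that order (R = Rz(yaw) Ry(pitch) Rx(roll)).
In Python, from cell import read_state, get_image, camera_info, finish_job gives the robot as it stands.
- The arm moves only by the tool play_rows, never from a script. Its argument "deltas" is one flat list of numbers, 7 for each row, row after row: the shift along the tool's x, y, z in mm, then the turn, a rotation vector about the tool's x, y, z in rad, then the opening, from 0 (shut) to 1 (fully open). In form: [dx, dy, dz, ax, ay, az, grip, dx, dy, dz, ax, ay, az, grip, ...]. A call has 1 to 10 rows; each row is the pose to reach, as a shift and turn from the pose commanded when the call began, along the tool's axes at that moment; what a row does not reach only later rows make up. A row lasts 1/8 s, in which the tool goes at most 62.5 mm and 10.7 degrees, less where a joint would pass 70% of its speed; a pose out of reach is approached as far as the arm can. A call with a gripper value outside its range is refused whole. The fingers move at their own pace and stop on an object; the grip force is fixed at half the most. Time passes only in rows, so rows that repeat a pose let the fingers close. It gives the time, the measured TCP pose, the force, the opening and the grip force at its end, in the units of the state.
- read_state(): the state, without advancing time (a new reading comes with each control period).
- get_image(name): name is "scene" or "top"; returns the picture (400x640x3 uint8, red, green, blue); there is no depth.
- camera_info(name): a dict with "fx", "fy", "cx", "cy" (pixels), "T" (4x4, takes a point from camera to world coordinates). Camera axes: x right, y down, z forward; pixel columns grow to the right and rows downward; lengths in mm; the calibration is good to about 2 mm. A picture is of the moment at which its call begins. camera_info takes no time and is no camera call.
- finish_job(): hands the job in; it is judged then, once.
The state is a dict: "clock": time; "qpos": joint angles; "qd": joint speeds; "tau": joint torques, N m; "eef_pos": TCP position; "tool_rot": TCP orientation; "force": force on the tool from outside, world axes, zero at the start; "torque": the same for the moment, N m; "width": finger opening in mm; "gripper_force": force on a finger pad.
Only numpy, scipy, OpenCV 4.12 (cv2) and the standard library are available. Lean on these libraries where they do the work, as an engineer would, in place of code of your own. Each camera call takes 0.05 s, during which the arm holds its last target. There are 200 camera calls.

### The job

Get the vibrating table ready for filling: put the wooden tamping bar that lies in the clamping bay away in the grey tool tidy, and stand every pink mould from the enamel tray upright in the bay, side by side with its length running across the bay from jaw to fence, then wind the jaw in with the ratchet handle until all the moulds are held tight against the fence; the handle spins loose one way and grips the other, and you must try it to learn which. Only then start the table by pressing the keys fully down one at a time: round, then square, then the narrow bar. Leave the jug, trowel and bottle alone.

Things in the scene. Friction and masses are not known exactly. Their poses are not given: they have to be found in the camera images.
- mould0: Pink rigid plastic casting mould, a block 90 mm long (its x), 46 wide (y), 40 tall (z), 0.2 kg, open at the top with a waisted cavity and 7 mm walls. Origin at the centre of its underside. Starts upright in the tray; may be absent (None).
- mould1: Pink rigid plastic casting mould, a block 90 mm long (its x), 46 wide (y), 40 tall (z), 0.2 kg, open at the top with a waisted cavity and 7 mm walls. Origin at the centre of its underside. Starts upright in the tray; may be absent (None).
- mould2: Pink rigid plastic casting mould, a block 90 mm long (its x), 46 wide (y), 40 tall (z), 0.2 kg, open at the top with a waisted cavity and 7 mm walls. Origin at the centre of its underside. Starts upright in the tray; may be absent (None).
- mould3: Pink rigid plastic casting mould, a block 90 mm long (its x), 46 wide (y), 40 tall (z), 0.2 kg, open at the top with a waisted cavity and 7 mm walls. Origin at the centre of its underside. Starts upright in the tray; may be absent (None).
- tray: White enamel tray with blue rim lying on the work surface, 300 mm (x) by 260 (y), floor 4 mm thick, rim 14 mm high over the work surface. Origin at the centre of its underside. Fixed.
- table_unit: Low vibrating table, fixed, with an aluminium deck 175 by 460 mm, its top 50 mm above the work surface. Origin on the work surface under the middle of the clamping bay: the deck between the steel fence (far side, face at x = +55 mm in this frame) and the jaw, from y = -150 to +150 mm. Fence and jaw stand 28 mm above the deck.
- jaw (a joint): Travel of the jaw, a steel bar 330 mm long parallel to the fence, towards the fence, m. At 0 its face is 120 mm from the fence (x = -65 mm in the table_unit frame); at 0.030 it holds the 90 mm moulds and stalls. It stays where left, moves only by the ratchet head, pushes moulds along the deck and squares them up.
- jaw_face (a point): Middle of the jaw's face that looks to the fence, 64.5 mm above the work surface.
- handle (a point): Grip point of the ratchet head's black T-handle, on its vertical turning axis, 105 mm above the work surface, 12 mm below the bar's top. Bar 84 mm long (along this x), 15 thick (y), 28 tall, over a dark dial 94 mm across with a white mark, whose top is 24 mm below this point. It stands on the deck at x -30, y -228 mm in the table_unit frame.
- knob (a joint): Handle angle, rad, anticlockwise from above positive, no stops. Freewheel: one way it grips the dial and drives the jaw to the fence, 4 mm per rad; the other way it spins loose, dial and jaw stay. Its core comes in both hands, unmarked and changed from start to start: turn both ways to find whether it now drives clockwise or anticlockwise. Up to 0.2 rad slack per reversal; 0.1 N m to drive, more once clamped.
- bay (a point): Middle of the clamping bay on the deck top, 50 mm above the work surface; x points from jaw to fence. The fence face is at x = +55 mm. Moulds stand side by side along y in any order, length along x, origins within y = +-150 mm; 76 mm pitch fits four and leaves 30 mm for fingers.
- tamper: Loose plain wooden tamping bar, 150 mm long (its y), 25 wide (x), 22 tall (z), 60 g; origin at the centre of its underside. Starts lying on the deck in the clamping bay, roughly along it.
- tidy: Grey open plastic tool tidy, fixed on the work surface, 110 mm (x) by 200 (y), floor 4 mm thick, walls 4 mm thick and 14 mm high over the work surface; origin at the centre of its underside. Starts empty.
- panel: Grey control box, fixed, 85 mm (x) by 200 (y) by 30 high; origin at the centre of its underside. Carries three white keys in a row along y, 60 mm apart, in any order.
- top_round (a point): Round key, 38 mm across. The point is the centre of its top face, 48 mm above the work surface when up; z up.
- key_round (a joint): Key travel, m: 0 up, 0.006 fully down; springs back, about 1 N to start and 4.5 N fully down. It counts as pressed beyond 0.0045.
- top_square (a point): Square key, 36 by 36 mm. The point is the centre of its top face, 48 mm above the work surface when up; z up.
- key_square (a joint): Key travel, m: 0 up, 0.006 fully down; springs back, about 1 N to start and 4.5 N fully down. It counts as pressed beyond 0.0045.
- top_bar (a point): Narrow oblong key, 48 by 20 mm (long along its x). The point is the centre of its top face, 48 mm above the work surface when up; z up.
- key_bar (a joint): Key travel, m: 0 up, 0.006 fully down; springs back, about 1 N to start and 4.5 N fully down. It counts as pressed beyond 0.0045.
- jug: Bystander: clear plastic measuring jug, 84 mm across, 110 high, with a handle; leave alone.
- trowel: Bystander: small hand trowel or spatula 170 mm long, lying; leave alone.
- bottle: Bystander: bottle 60 mm across, 130 high; leave alone.
Not all that is in view belongs to the job. There is more than one size of the tamper; the job needs the middle-sized.

How it is judged:
By the outcome, as a careful person would: the job done as asked, in the order asked, and still so for the second after the job is handed in, with the robot touching nothing.
Of mould0, mould1, mould2, mould3 only 2 to 4 are there at a start; the rules pass over those that are not, and their reading is None.
At some moment in a run one of mould0, mould1, mould2, mould3 may be knocked a few centimetres aside while the robot is not near it.
Once in a run the grip may slacken for a moment while it holds something.
It also fails if it takes over 208 s, if anything falls off the work surface, if the arm or the gripper's body presses on something with over 40 N, if the wrist force passes 120 N, or if a joint passes its speed limit or range.

## Working session

There is one attempt and no reset: what is moved stays moved. The work goes in short steps, Python scripts to look and compute and a tool call to move; the robot and the scene stay as the last step left them, time stands still between calls to the robot, and variables do not carry over. Pictures are saved under pics/ and viewed, at most 14 in all, crops included, and the job is handed in when it is done.

Besides the shell and the picture viewer there is one more tool, called after "Request:" by a JSON object that holds its "fn" and its "kwargs". play_rows: Moves the arm, as the interface text tells. Its arguments: {"type":"object","properties":{"deltas":{"type":"array"}},"required":["deltas"]}

```bash
mkdir -p pics; ls
python3 - <<'E'
from cell import *
import cv2
for n in("scene","top"):
    i=get_image(n); cv2.imwrite(f"pics/{n}0.png",cv2.cvtColor(i,cv2.COLOR_RGB2BGR))
    c=camera_info(n); print(n,{k:(v if k!="T" else __import__('numpy').round(v,3).tolist()) for k,v in c.items()})
print(read_state())
E
```

```text
pics
scene {'fx': 487.618620060268, 'fy': 487.618620060268, 'cx': 322.2013776716718, 'cy': 203.15666449943433, 'T': [[0.144, 0.582, -0.8, 1728.323], [0.99, -0.082, 0.118, -201.981], [0.003, -0.809, -0.588, 961.106], [0.0, 0.0, 0.0, 1.0]]}
top {'fx': 376.1194627223816, 'fy': 376.1194627223816, 'cx': 321.83300762795204, 'cy': 198.98883481597426, 'T': [[-0.016, -0.996, 0.09, 436.259], [-1.0, 0.013, -0.027, -15.13], [0.025, -0.091, -0.996, 1112.844], [0.0, 0.0, 0.0, 1.0]]}
{'clock': 0.1, 'qpos': array([-1.2408261 ,  0.62929024,  0.03844149,  1.51825907, -0.02701724,
        0.99631021, -0.01995558]), 'qd': array([ 0.00028284, -0.00327614,  0.00068091, -0.00302668,  0.00060231,
        0.00024265, -0.00099033]), 'tau': array([ 2.73623955e-03, -5.64538586e+01,  1.23008665e+00, -1.93971688e+01,
        1.12081028e-02,  5.46707495e-03, -3.56982548e-05]), 'eef_pos': array([250.33573086, 599.24988066, 230.46011778]), 'tool_rot': array([-3.13984343e+00,  3.13097868e-06,  2.74586032e+00]), 'force': array([-0.18001458,  0.0148974 , -0.23723794]), 'torque': array([ 0.01969704, -0.01277751, -0.01647399]), 'gripper_force': 0.0, 'width': 85.35393779825148}
```

View pics/scene0.png

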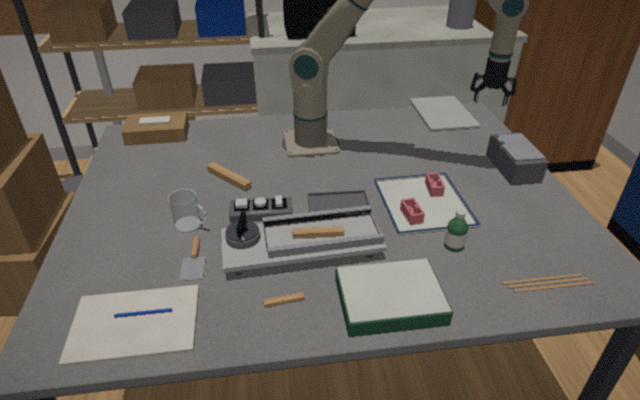

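View pics/top0.png

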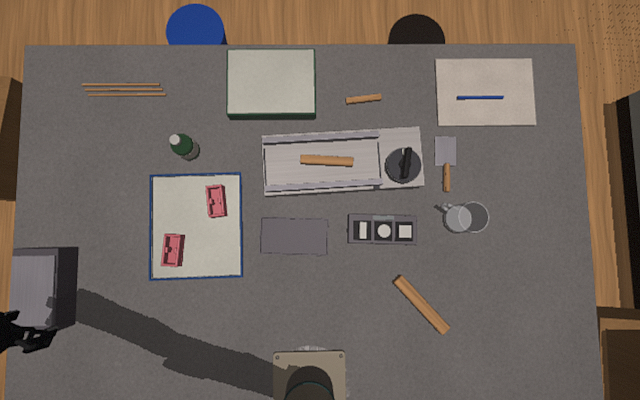

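The top view shows two pink moulds at (216,201) and (173,250), and the tray at (196,226). There are three wooden bars: a short one at (363,98), a medium one in the bay at (326,160) and a long one at (421,305). The one in the bay is the middle-sized one and the one named. The tidy is at (294,236), the panel at (382,229) and the handle at (404,163). I'll check these in enlarged crops.

```bash
cat > h.py <<'E'
import numpy as np, cv2
from cell import *
from scipy.spatial.transform import Rotation as R
def ray(n,u,v):
    c=camera_info(n);T=np.array(c["T"]);d=T[:3,:3]@np.array([(u-c["cx"])/c["fx"],(v-c["cy"])/c["fy"],1]);return T[:3,3],d
def at(n,u,v,z):
    o,d=ray(n,u,v);return o+d*(z-o[2])/d[2]
def two(a,b):  # top px, scene px -> midpoint, miss
    o1,d1=ray("top",*a);o2,d2=ray("scene",*b)
    s=np.linalg.lstsq(np.c_[d1,-d2],o2-o1,rcond=None)[0];p=o1+d1*s[0];q=o2+d2*s[1];return (p+q)/2,np.linalg.norm(p-q)
def proj(n,p):
    c=camera_info(n);T=np.array(c["T"]);q=T[:3,:3].T@(np.array(p)-T[:3,3]);return np.array([q[0]/q[2]*c["fx"]+c["cx"],q[1]/q[2]*c["fy"]+c["cy"]])
def crop(n,x,y,w,h,s,f):
    i=get_image(n)[y:y+h,x:x+w];i=cv2.resize(i,None,fx=s,fy=s,interpolation=cv2.INTER_CUBIC)
    for k in range(0,w,20): cv2.putText(i,str(x+k),(int((k+.5)*s),8),0,.3,(255,255,0));cv2.line(i,(int((k+.5)*s),10),(int((k+.5)*s),14),(255,255,0))
    for k in range(0,h,20): cv2.putText(i,str(y+k),(0,int((k+.5)*s)+3),0,.3,(255,255,0))
    cv2.imwrite("pics/"+f,cv2.cvtColor(i,cv2.COLOR_RGB2BGR))
def st():
    s=read_state();print(round(s["clock"],2),s["eef_pos"].round(1),s["tool_rot"].round(3),s["force"].round(1),round(s["width"],1),round(s["gripper_force"],1))
def move(p,yaw,roll=np.pi):
    """tool-frame delta to reach pose tool-down at p (world) with yaw"""
    s=read_state();R0=R.from_euler("xyz",s["tool_rot"]);R1=R.from_euler("xyz",[np.pi,0,yaw])
    return R0.inv().apply(np.array(p)-s["eef_pos"]).round(1),(R0.inv()*R1).as_rotvec().round(3)
E
python3 - <<'E'
from h import *
crop("top",145,120,290,170,2.7,"c1.png")
crop("scene",210,160,280,120,2.8,"c2.png")
E
```

```text
(no output)
```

View pics/c1.png

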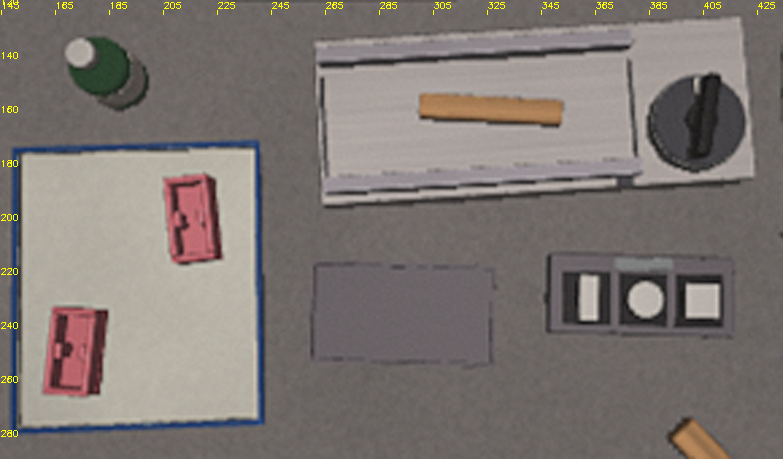

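View pics/c2.png

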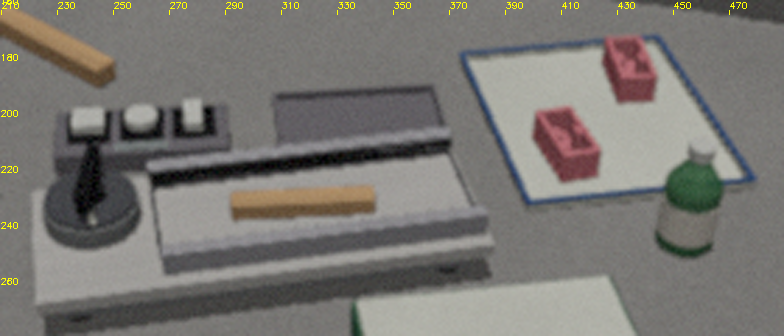

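The crops confirm this: the tamper in the bay is at top (327,160), scene (318,230). The moulds are at top (216,201) and (172,250). The keys run bar, round, square from left to right in the top view.

Run:
```python
from h import *
np.set_printoptions(suppress=True,precision=1)
c1=lambda x,y:(145+x/2.7-.3,120+y/2.7-.3)
c2=lambda x,y:(210+x/2.8-.3,160+y/2.8-.3)
for n,a,b in [("tamper",(491,109),(303,196)),("mA",(192,218),(567,132)),("mB",(74,351),(630,58)),("bar",(589,298),(192,110)),("round",(645,299),(141,115)),("square",(702,300),(88,119))]:
    print(n,*two(c1(*a),c2(*b)))
def poly(n,z,pts):
    P=np.array([at("top",*c1(*p),z) for p in pts]);print(n,P.mean(0),P[:,:2].tolist() and [tuple(np.round(q[:2],1)) for q in P])
poly("tamper",72,[(420,94),(563,100),(562,125),(419,117)])
poly("mA",44,[(164,180),(209,174),(221,256),(176,263)])
poly("mB",44,[(53,308),(102,310),(96,395),(44,393)])
poly("deck",50,[(315,42),(741,17),(753,177),(323,205)])
poly("fencetop",78,[(315,44),(628,30)])
poly("jawtop",78,[(324,180),(640,158),(640,173),(325,193)])
poly("dial",81,[(697,122)])
poly("hbar",117,[(710,73),(698,157)])
poly("tidy",14,[(316,263),(492,268),(491,363),(313,358)])
poly("panel",30,[(549,255),(733,260),(732,336),(549,331)])
poly("tray",14,[(14,149),(258,142),(262,421),(18,431)])
st()
```

```text
tamper [641.2 -55.9  68.6] 4.170046455800774
mA [534.2 261.   39.1] 5.682748397404569
mB [397.1 382.   38.9] 6.372228395204461
bar [ 443.2 -156.8   48.1] 2.812821333915613
round [ 441.3 -215.7   45.7] 3.682207671486735
square [ 439.3 -276.1   44.9] 3.8223860656603326
tamper [640.3 -58.   72. ] [(np.float64(656.8), np.float64(15.7)), (np.float64(648.9), np.float64(-133.1)), (np.float64(622.6), np.float64(-131.5)), (np.float64(632.6), np.float64(17.0))]
mA [533.1 256.4  44. ] [(np.float64(573.7), np.float64(286.5)), (np.float64(579.5), np.float64(239.5)), (np.float64(492.9), np.float64(226.4)), (np.float64(486.2), np.float64(273.0))]
mB [396.4 377.   44. ] [(np.float64(441.4), np.float64(399.2)), (np.float64(438.5), np.float64(348.8)), (np.float64(351.4), np.float64(353.4)), (np.float64(354.4), np.float64(406.5))]
deck [ 643.4 -104.9   50. ] [(np.float64(718.8), np.float64(127.3)), (np.float64(742.1), np.float64(-330.0)), (np.float64(568.3), np.float64(-336.0)), (np.float64(544.5), np.float64(119.1))]
fencetop [715.2 -39.4  78. ] [(np.float64(709.2), np.float64(123.5)), (np.float64(721
[... 329 characters left out ...]
5.7), np.float64(-276.5)), (np.float64(580.8), np.float64(-261.4))]
tidy [430.5  38.   14. ] [(np.float64(485.4), np.float64(131.3)), (np.float64(477.2), np.float64(-58.4)), (np.float64(375.4), np.float64(-55.6)), (np.float64(384.0), np.float64(134.7))]
panel [ 445.1 -216.3   30. ] [(np.float64(489.6), np.float64(-119.0)), (np.float64(481.4), np.float64(-316.7)), (np.float64(400.4), np.float64(-312.5)), (np.float64(408.9), np.float64(-117.2))]
tray [465.7 320.9  14. ] [(np.float64(613.4), np.float64(456.3)), (np.float64(618.0), np.float64(194.0)), (np.float64(318.6), np.float64(188.6)), (np.float64(312.9), np.float64(444.5))]
0.2 [250.5 599.4 230.7] [-3.1 -0.   2.7] [ 0.5 -0.2 -0.7] 85.4 0.0
```

Run:
```python
from h import *
print(move((640,-57,180),1.51))
```

```text
(array([-612.5, -455.4,   51.3]), array([-1.000e-03,  1.000e-03,  1.236e+00]))
```

Request:
{"fn": "play_rows", "kwargs": {"deltas": [-306,-228,0,0,0,0.6,0.5,-612,-455,30,0,0,1.236,0.5,-612,-455,51,0,0,1.236,0.5,-612,-455,51,0,0,1.236,0.5,-612,-455,51,0,0,1.236,0.5,-612,-455,51,0,0,1.236,0.5,-612,-455,51,0,0,1.236,0.5,-612,-455,51,0,0,1.236,0.5,-612,-455,51,0,0,1.236,0.5,-612,-455,51,0,0,1.236,0.5]}}

```text
clock: 1.45
eef_pos: [569.7, 62.1, 190.6]
tool_rot: [3.142, -0.0, 1.51]
force: [0.7, 1.1, 0.5]
width: 42.8
gripper_force: 0.0
```

Request:
{"fn": "play_rows", "kwargs": {"deltas": [0,0,0,0,0,0,0.5,0,0,0,0,0,0,0.5]}}

```text
clock: 1.7
eef_pos: [568.4, 63.8, 190.5]
tool_rot: [-3.14, -0.001, 1.509]
force: [0.2, 1.0, 0.1]
width: 42.5
gripper_force: 0.0
```

Run:
```python
from h import *
st();print(read_state()["qpos"].round(2));print(move((640,-57,180),1.51))
crop("top",230,110,200,140,3.9,"c3.png")
```

```text
1.7 [568.4  63.8 190.5] [-3.140e+00 -1.000e-03  1.509e+00] [0.2 1.  0.1] 42.5 0.0
[-0.39  0.59  0.35  1.79 -0.27  0.81  0.03]
(array([-116.2,   78.9,   10.3]), array([-0.001, -0.001, -0.001]))
```

View pics/c3.png

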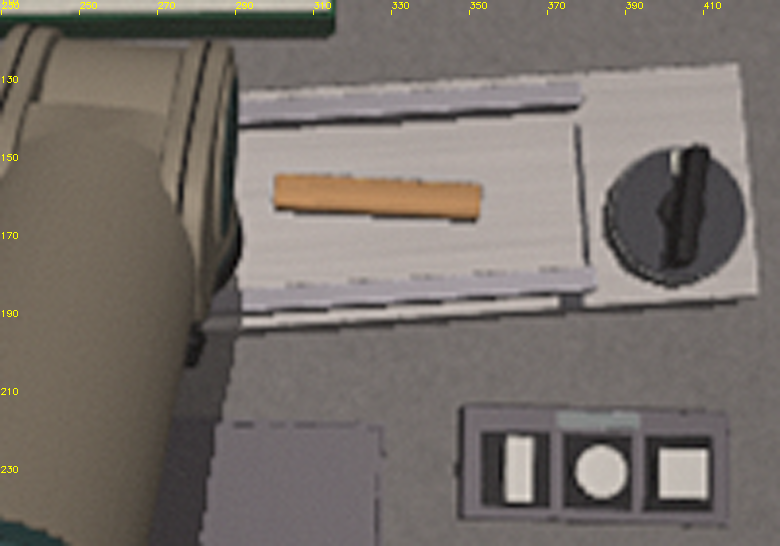

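The tamper sits untouched at about (327,160), with jaw and fence clear on both sides. I'll move over it and go down.

Request:
{"fn": "play_rows", "kwargs": {"deltas": [-116,79,10,0,0,0,0.5,-116,79,10,0,0,0,0.5,-116,79,10,0,0,0,0.5,-116,79,10,0,0,0,0.5,-116,79,60,0,0,0,0.5,-116,79,100,0,0,0,0.5,-116,79,100,0,0,0,0.5]}}

```text
clock: 2.62
eef_pos: [637.3, -52.7, 88.1]
tool_rot: [-3.134, -0.002, 1.514]
force: [1.5, 1.0, 0.6]
width: 43.1
gripper_force: 0.0
```

Run:
```python
from h import *
st();print(move((640.5,-57,53),1.51))
i=cv2.cvtColor(get_image("scene"),cv2.COLOR_RGB2BGR)[150:280,200:400];cv2.imwrite("pics/c4.png",cv2.resize(i,None,fx=3.5,fy=3.5,interpolation=2))
```

```text
2.62 [637.3 -52.7  88.1] [-3.134e+00 -2.000e-03  1.514e+00] [1.5 1.  0.6] 43.1 0.0
(array([-4.2,  3.7, 35.1]), array([-0.008, -0.002,  0.004]))
```

View pics/c4.png

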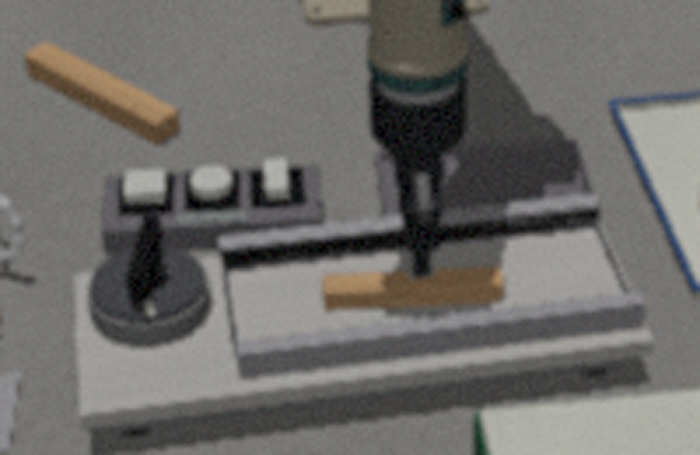

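The fingers straddle the tamper near its middle (crop 420,275). I'll go down and close.

Request:
{"fn": "play_rows", "kwargs": {"deltas": [0,0,15,0,0,0,0.5,0,0,27,0,0,0,0.5,0,0,27,0,0,0,0.5,0,0,27,0,0,0,0,0,0,27,0,0,0,0,0,0,27,0,0,0,0,0,0,27,0,0,0,0,0,0,27,0,0,0,0]}}

```text
clock: 3.68
eef_pos: [641.1, -57.3, 64.5]
tool_rot: [3.14, 0.0, 1.51]
force: [-0.6, 0.0, 5.7]
width: 23.0
gripper_force: 59.9
```

Request:
{"fn": "play_rows", "kwargs": {"deltas": [0,0,-20,0,0,0,0,0,0,-60,0,0,0,0,0,0,-60,0,0,0,0,0,0,-60,0,0,0,0]}}

```text
clock: 4.18
eef_pos: [640.2, -56.7, 124.0]
tool_rot: [-3.141, -0.0, 1.51]
force: [0.1, -0.5, -1.5]
width: 23.0
gripper_force: 59.3
```

Run:
```python
from h import *
st();print(move((430.5,38,120),1.53))
```

```text
4.17 [640.2 -56.7 124. ] [-3.141 -0.     1.51 ] [ 0.1 -0.5 -1.5] 23.0 59.3
(array([  81.7, -215.1,    4.1]), array([-0.  , -0.  , -0.02]))
```

Request:
{"fn": "play_rows", "kwargs": {"deltas": [82,-215,4,0,0,-0.02,0,82,-215,4,0,0,-0.02,0,82,-215,4,0,0,-0.02,0,82,-215,4,0,0,-0.02,0,82,-215,4,0,0,-0.02,0,82,-215,4,0,0,-0.02,0,82,-215,50,0,0,-0.02,0,82,-215,70,0,0,-0.02,0,82,-215,70,0,0,-0.02,0]}}

```text
clock: 5.3
eef_pos: [431.3, 37.1, 52.4]
tool_rot: [-3.139, 0.001, 1.528]
force: [-0.4, -0.1, -0.3]
width: 22.8
gripper_force: 59.3
```

Run:
```python
from h import *
st();print(move((430.5,38,21),1.53));crop("top",230,180,150,120,4,"c5.png")
```

```text
5.3 [431.3  37.1  52.4] [-3.139e+00  1.000e-03  1.528e+00] [-0.4 -0.1 -0.3] 22.8 59.3
(array([ 0.9, -0.8, 31.4]), array([-0.002,  0.001, -0.002]))
```

View pics/c5.png

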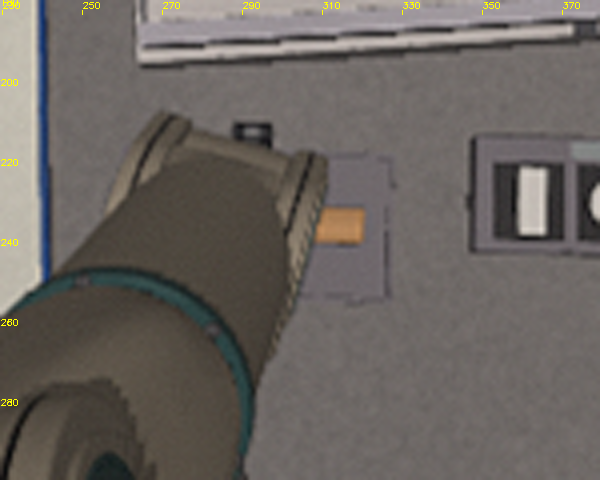

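The tamper is held centrally over the tidy, its right end at about (320,236) against the tidy's right wall at 327. I'll lower, release and rise.

Request:
{"fn": "play_rows", "kwargs": {"deltas": [0,0,20,0,0,0,0,0,0,31,0,0,0,0,0,0,31,0,0,0,0,0,0,31,0,0,0,0,0,0,31,0,0,0,0.5,0,0,31,0,0,0,0.5,0,0,31,0,0,0,0.5]}}

```text
clock: 6.22
eef_pos: [431.2, 37.9, 23.1]
tool_rot: [3.141, -0.0, 1.53]
force: [-0.1, -0.4, 0.4]
width: 42.8
gripper_force: 0.0
```

Request:
{"fn": "play_rows", "kwargs": {"deltas": [0,0,-60,0,0,0,0.5,0,0,-110,0,0,0,0.7,0,0,-110,0,0,0,1,0,0,-110,0,0,0,1]}}

```text
clock: 6.72
eef_pos: [430.6, 38.5, 132.7]
tool_rot: [-3.141, -0.001, 1.531]
force: [0.3, 0.4, 0.1]
width: 85.1
gripper_force: 0.0
```

Run:
```python
from h import *
st();print(move((534,259,150),np.pi+.148))
```

```text
6.72 [430.6  38.5 132.7] [-3.141e+00 -1.000e-03  1.531e+00] [0.3 0.4 0.1] 85.1 0.0
(array([224.5,  94.4, -17.3]), array([ 0.000e+00, -1.000e-03, -1.759e+00]))
```

Request:
{"fn": "play_rows", "kwargs": {"deltas": [45,19,-17,0,0,-0.18,1,90,38,-17,0,0,-0.36,1,135,57,-17,0,0,-0.54,1,180,75,-17,0,0,-0.72,1,224,94,-17,0,0,-0.9,1,224,94,-17,0,0,-1.08,1,224,94,-17,0,0,-1.26,1,224,94,-17,0,0,-1.44,1,224,94,-17,0,0,-1.62,1,224,94,-17,0,0,-1.76,1]}}

```text
clock: 7.98
eef_pos: [533.0, 257.4, 147.9]
tool_rot: [3.141, -0.004, -2.989]
force: [-0.2, 0.6, 0.2]
width: 85.5
gripper_force: 0.0
```

Run:
```python
from h import *
st();print(read_state()["qpos"].round(2));print(move((534,259,15),np.pi+.148))
a=get_image("top")[150:300,140:340];b=get_image("scene")[140:290,340:500]
b=cv2.resize(b,None,fx=2.4,fy=2.4,interpolation=2);a=cv2.resize(a,None,fx=2.05,fy=2.4,interpolation=2)
cv2.imwrite("pics/c6.png",cv2.cvtColor(np.hstack([a,b]),4))
```

```text
7.97 [533.  257.4 147.9] [ 3.141 -0.004 -2.989] [-0.2  0.6  0.2] 85.5 0.0
[-0.65  0.66  0.24  1.77 -0.22  0.74  1.43]
(array([ -1.7,   1.4, 132.9]), array([ 0.   , -0.004,  0.005]))
```

View pics/c6.png

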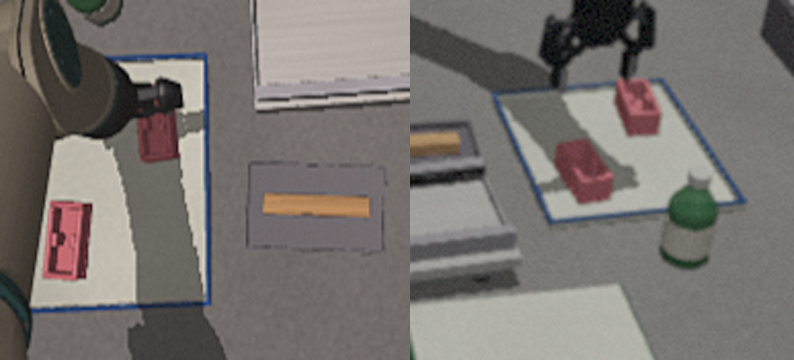

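The tamper lies in the tidy at crop (316,206). Mould A hasn't moved, in scene about (412,208). I'll go down and grasp it.

Request:
{"fn": "play_rows", "kwargs": {"deltas": [-1,1,50,0,0,0,1,-1,1,100,0,0,0,1,-1,1,120,0,0,0,1,-1,1,134,0,0,0,1,-1,1,134,0,0,0,1,-1,1,134,0,0,0,1,-1,1,134,0,0,0,0,-1,1,134,0,0,0,0,-1,1,134,0,0,0,0,-1,1,134,0,0,0,0]}}

```text
clock: 9.32
eef_pos: [535.6, 259.6, 16.9]
tool_rot: [3.141, 0.002, -2.993]
force: [-0.6, -0.3, 5.3]
width: 45.4
gripper_force: 62.3
```

Request:
{"fn": "play_rows", "kwargs": {"deltas": [0,0,0,0,0,0,0,0,0,-40,0,0,0,0,0,0,-100,0,0,0,0,0,0,-140,0,0,0,0,0,0,-140,0,0,0,0,0,0,-140,0,0,0,0]}}

```text
clock: 10.07
eef_pos: [533.8, 258.8, 154.9]
tool_rot: [-3.141, -0.002, -2.993]
force: [-0.2, 0.7, -3.2]
width: 44.8
gripper_force: 62.2
```

Run:
```python
from h import *
st();print(read_state()["qpos"].round(2))
O=np.array([640.6,-41.4]);c,s=np.cos(.052),np.sin(.052);M=np.array([[c,-s],[s,c]])
for y in(60,-40,-20):
    p=O+M@[-5,y];print(y,p,move((*p,130),np.pi+.052))
crop("scene",340,110,170,120,4,"c7.png")
```

```text
10.07 [533.8 258.8 154.9] [-3.141e+00 -2.000e-03 -2.993e+00] [-0.2  0.7 -3.2] 44.8 62.2
[-0.66  0.65  0.25  1.76 -0.23  0.76  1.43]
60 [632.48816437  18.25901543] (array([ -62.1, -252.5,   24.9]), array([-0.   , -0.002,  0.096]))
-40 [637.68582122 -81.60581503] (array([ -52.4, -352. ,   24.9]), array([-0.   , -0.002,  0.096]))
-20 [636.64628985 -61.63284893] (array([ -54.4, -332.1,   24.9]), array([-0.   , -0.002,  0.096]))
```

View pics/c7.png

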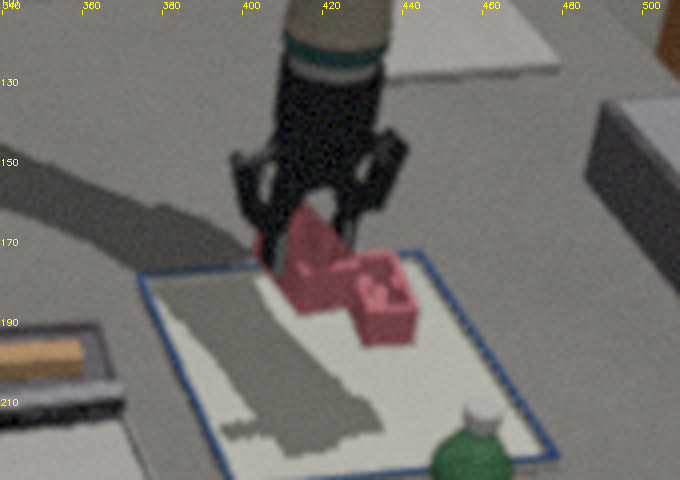

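Mould A is held upright and level in the gripper. I'll take it to bay y = +45.

Request:
{"fn": "play_rows", "kwargs": {"deltas": [-20,-60,0,0,0,0.03,0,-40,-120,10,0,0,0.06,0,-60,-180,20,0,0,0.096,0,-61,-240,25,0,0,0.096,0,-61,-267,25,0,0,0.096,0,-61,-267,25,0,0,0.096,0,-61,-267,25,0,0,0.096,0,-61,-267,50,0,0,0.096,0,-61,-267,50,0,0,0.096,0]}}

```text
clock: 11.25
eef_pos: [632.5, 6.6, 103.7]
tool_rot: [3.14, -0.005, -3.086]
force: [0.1, -0.5, -2.0]
width: 45.3
gripper_force: 67.8
```

Run:
```python
from h import *
st()
O=np.array([640.6,-41.4]);c,s=np.cos(.052),np.sin(.052);M=np.array([[c,-s],[s,c]])
p=O+M@[-5,45];print(p,move((*p,64),np.pi+.052))
crop("scene",250,140,180,130,4,"c8.png")
```

```text
11.25 [632.5   6.6 103.7] [ 3.14  -0.005 -3.086] [ 0.1 -0.5 -2. ] 45.3 67.8
[633.26781289   3.27929087] (array([-0.8, -3.4, 39.7]), array([ 0.002, -0.005,  0.003]))
```

View pics/c8.png

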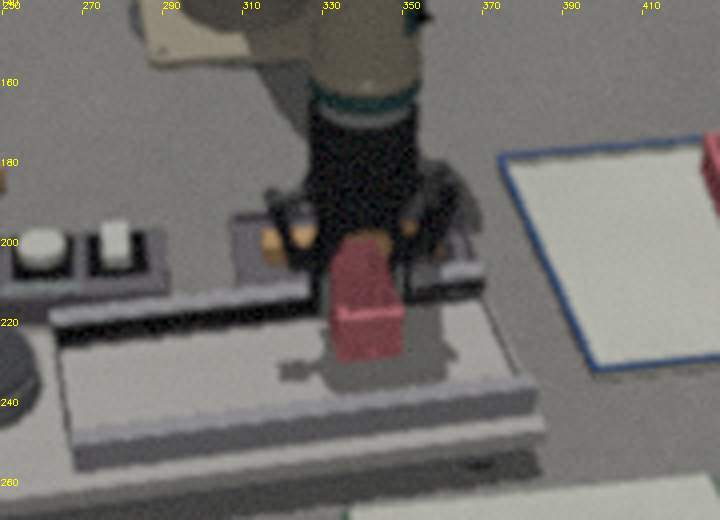

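Mould A hangs over the bay between jaw and fence at (341,215), clear of both. I'll lower and release.

Request:
{"fn": "play_rows", "kwargs": {"deltas": [0,-1,20,0,0,0,0,0,-1,35,0,0,0,0,0,-1,39,0,0,0,0,0,-1,39,0,0,0,0,0,-1,39,0,0,0,0,0,-1,39,0,0,0,0.8,0,-1,39,0,0,0,0.8,0,-1,39,0,0,0,0.8]}}

```text
clock: 12.3
eef_pos: [635.1, 3.0, 67.3]
tool_rot: [3.142, 0.001, -3.089]
force: [-0.8, -0.0, -0.6]
width: 68.5
gripper_force: 0.0
```

Request:
{"fn": "play_rows", "kwargs": {"deltas": [0,0,-30,0,0,0,0.8,0,0,-80,0,0,0,0.8,0,0,-100,0,0,0,1,0,0,-100,0,0,0,1]}}

```text
clock: 12.8
eef_pos: [636.1, 2.9, 168.8]
tool_rot: [-3.142, 0.004, -3.089]
force: [0.1, -0.5, -1.0]
width: 85.5
gripper_force: 0.0
```

Run:
```python
from h import *
st()
print(move((396.5,379.5,160),np.pi-.05),read_state()["qpos"].round(2))
crop("top",145,180,140,110,5,"c9.png")
```

```text
12.8 [636.1   2.9 168.8] [-3.142  0.004 -3.089] [ 0.1 -0.5 -1. ] 85.5 0.0
(array([219.6, 388.6,   7.8]), array([0.   , 0.004, 0.102])) [-0.2   0.69  0.26  1.63 -0.22  0.85  1.76]
```

View pics/c9.png

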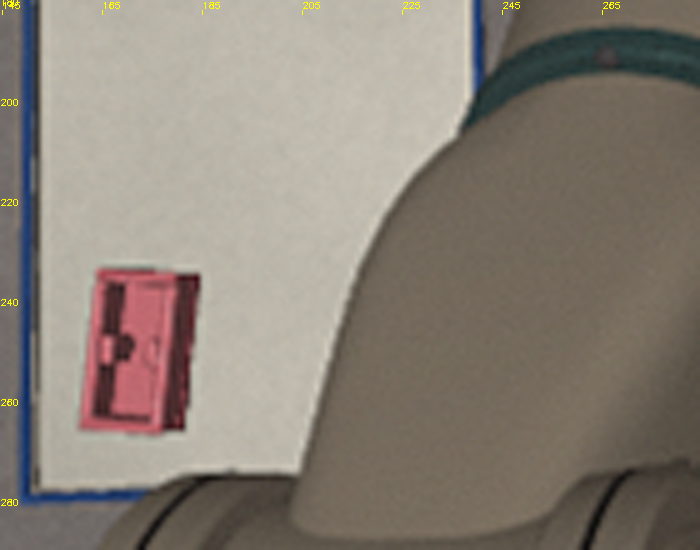

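Run:
```python
from h import *
P=np.array([at("top",145+x/5-.4,180+y/5-.4,44)[:2] for x,y in[(97,268),(178,274),(162,434),(80,430)]])
print(P.round(1),P.mean(0));d=P[0]+P[1]-P[2]-P[3];yaw=np.arctan2(d[1],d[0]);print(yaw)
p=P.mean(0)+[1,2];print(move((*p,160),np.pi+yaw))
```

```text
[[443.  400.1]
 [438.9 355.1]
 [350.4 362.3]
 [353.4 407.5]] [396.45483239 381.28666707]
-0.08180595005242558
(array([217.2, 392.1,   7. ]), array([0.   , 0.001, 0.134]))
```

Mould B is still in place: the crop centre (129,352) is full-frame (170.7,250.3), which gives about (397,383) with yaw -0.08.

Request:
{"fn": "play_rows", "kwargs": {"deltas": [28,50,0,0,0,0.03,1,56,100,0,0,0,0.06,1,84,150,0,0,0,0.09,1,112,200,0,0,0,0.134,1,140,250,0,0,0,0.134,1,168,300,0,0,0,0.134,1,195,350,7,0,0,0.134,1,217,392,7,0,0,0.134,1,217,392,7,0,0,0.134,1,217,392,7,0,0,0.134,1]}}

```text
clock: 14.1
eef_pos: [397.4, 381.9, 158.7]
tool_rot: [-3.139, -0.001, 3.06]
force: [0.6, -1.1, 0.2]
width: 85.1
gripper_force: 0.0
```

Run:
```python
from h import *
st();print(move((397.5,383,14),np.pi-.082),read_state()["qpos"].round(2))
crop("scene",370,110,140,110,5,"c10.png")
```

```text
14.1 [397.4 381.9 158.7] [-3.139e+00 -1.000e-03  3.060e+00] [ 0.6 -1.1  0.2] 85.1 0.0
(array([-1.000e-01,  1.500e+00,  1.447e+02]), array([-0.003, -0.001,  0.   ])) [-1.04  0.61  0.34  1.87 -0.29  0.71  0.96]
```

View pics/c10.png

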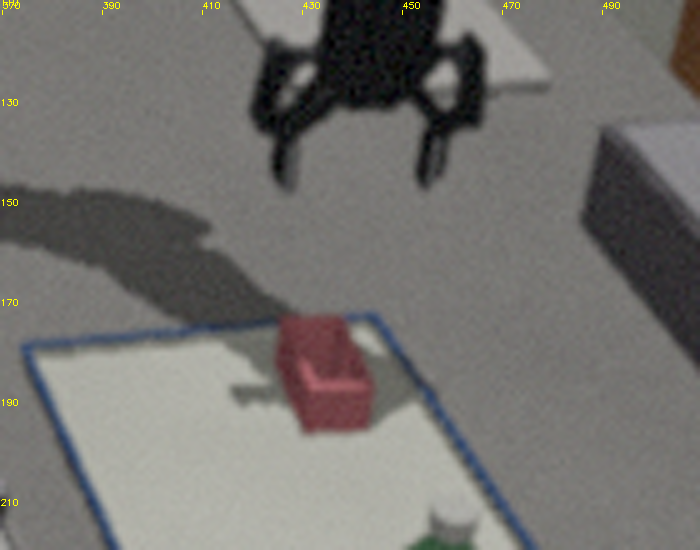

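The gripper hangs centred over mould B at (433,185). I'll grasp it.

Request:
{"fn": "play_rows", "kwargs": {"deltas": [0,1,50,0,0,0,1,0,1,100,0,0,0,1,0,1,130,0,0,0,1,0,1,145,0,0,0,1,0,1,145,0,0,0,1,0,1,145,0,0,0,1,0,1,145,0,0,0,0,0,1,145,0,0,0,0,0,1,145,0,0,0,0,0,1,145,0,0,0,0]}}

```text
clock: 15.4
eef_pos: [398.0, 384.5, 15.8]
tool_rot: [3.141, 0.001, 3.06]
force: [-0.6, -1.0, 5.6]
width: 44.8
gripper_force: 62.8
```

Request:
{"fn": "play_rows", "kwargs": {"deltas": [0,0,0,0,0,0,0,0,0,-40,0,0,0,0,0,0,-100,0,0,0,0,0,0,-155,0,0,0,0,0,0,-155,0,0,0,0,0,0,-155,0,0,0,0]}}

```text
clock: 16.15
eef_pos: [396.7, 383.8, 169.3]
tool_rot: [-3.141, -0.001, 3.06]
force: [-0.5, -0.1, -2.8]
width: 45.0
gripper_force: 62.8
```

Run:
```python
from h import *
st()
O=np.array([640.6,-41.4]);c,s=np.cos(.052),np.sin(.052);M=np.array([[c,-s],[s,c]])
p=O+M@[-5,-42];print(p,move((*p,130),np.pi+.052))
```

```text
16.15 [396.7 383.8 169.3] [-3.141e+00 -1.000e-03  3.060e+00] [-0.5 -0.1 -2.8] 45.0 62.8
[637.78977435 -83.60311164] (array([-278.3, -446.2,   39.3]), array([-0.001, -0.001, -0.133]))
```

Request:
{"fn": "play_rows", "kwargs": {"deltas": [-31,-50,0,0,0,-0.03,0,-62,-100,0,0,0,-0.06,0,-93,-150,0,0,0,-0.09,0,-124,-200,0,0,0,-0.133,0,-156,-250,5,0,0,-0.133,0,-187,-300,5,0,0,-0.133,0,-218,-350,5,0,0,-0.133,0,-249,-400,5,0,0,-0.133,0,-278,-446,5,0,0,-0.133,0,-278,-446,5,0,0,-0.133,0]}}

```text
clock: 17.4
eef_pos: [637.8, -90.3, 162.2]
tool_rot: [-3.137, -0.003, -3.099]
force: [-0.3, 0.5, -3.0]
width: 44.7
gripper_force: 62.7
```

Request:
{"fn": "play_rows", "kwargs": {"deltas": [0,0,20,0,0,0,0,0,0,60,0,0,0,0,0,0,60,0,0,0,0,0,0,60,0,0,0,0]}}

```text
clock: 17.9
eef_pos: [638.2, -82.7, 104.7]
tool_rot: [3.141, -0.001, -3.09]
force: [0.1, 0.0, -1.7]
width: 44.9
gripper_force: 62.7
```

Run:
```python
from h import *
st()
print(move((638,-83.6,63),np.pi+.052),read_state()["qpos"].round(2))
```

```text
17.9 [638.2 -82.7 104.7] [ 3.141e+00 -1.000e-03 -3.090e+00] [ 0.1  0.  -1.7] 44.9 62.7
(array([ 0.2, -0.9, 41.7]), array([ 0.   , -0.001, -0.   ])) [-0.05  0.78  0.23  1.65 -0.24  0.74  1.92]
```

Request:
{"fn": "play_rows", "kwargs": {"deltas": [0,-1,20,0,0,0,0,0,-1,35,0,0,0,0,0,-1,41,0,0,0,0,0,-1,41,0,0,0,0,0,-1,41,0,0,0,0,0,-1,41,0,0,0,0.8,0,-1,41,0,0,0,0.8,0,-1,41,0,0,0,0.8]}}

```text
clock: 18.9
eef_pos: [638.7, -84.2, 64.3]
tool_rot: [-3.142, 0.001, -3.09]
force: [-0.9, -0.2, 0.2]
width: 68.5
gripper_force: 0.0
```

Request:
{"fn": "play_rows", "kwargs": {"deltas": [0,0,-30,0,0,0,0.8,0,0,-80,0,0,0,0.8,0,0,-100,0,0,0,0.6,0,0,-100,0,0,0,0.6]}}

```text
clock: 19.4
eef_pos: [639.7, -84.4, 165.8]
tool_rot: [-3.141, 0.004, -3.09]
force: [-0.1, 0.6, -1.0]
width: 50.9
gripper_force: 0.0
```

Run:
```python
from h import *
st()
print(move((623,-269,150),np.pi-.176))
```

```text
19.4 [639.7 -84.4 165.8] [-3.141  0.004 -3.09 ] [-0.1  0.6 -1. ] 50.9 0.0
(array([  26.1, -183.5,   15.8]), array([-0.   ,  0.004,  0.227]))
```

Request:
{"fn": "play_rows", "kwargs": {"deltas": [7,-46,4,0,0,0.1,0.6,14,-92,8,0,0,0.2,0.6,21,-138,12,0,0,0.227,0.6,26,-183,16,0,0,0.227,0.6,26,-183,16,0,0,0.227,0.6,26,-183,16,0,0,0.227,0.6]}}

```text
clock: 20.15
eef_pos: [621.1, -267.2, 146.2]
tool_rot: [3.14, -0.002, 2.966]
force: [0.5, 0.8, -0.4]
width: 51.5
gripper_force: 0.0
```

Run:
```python
from h import *
st()
print(move((623,-269,88),np.pi-.176),read_state()["qpos"].round(2))
a=get_image("top")[100:270,235:445];b=get_image("scene")[130:300,200:400]
f=lambda q:cv2.resize(q,None,fx=1.95,fy=2.6,interpolation=2)
f=lambda q:cv2.resize(q,(400,340),interpolation=2)
cv2.imwrite("pics/c11.png",cv2.cvtColor(np.hstack([f(a),f(b)]),4))
```

```text
20.15 [ 621.1 -267.2  146.2] [ 3.140e+00 -2.000e-03  2.966e+00] [ 0.5  0.8 -0.4] 51.5 0.0
(array([-2.3, -1.5, 58.2]), array([ 0.002, -0.002, -0.   ])) [ 0.2   0.78  0.3   1.52 -0.27  0.89  1.98]
```

View pics/c11.png

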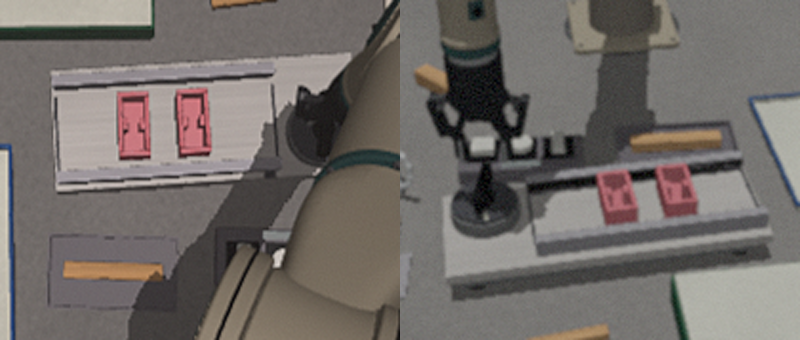

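Both moulds stand upright and square in the bay, at crop (134,124) and (193,121). The gripper is above the T-handle. I'll go down and grip it.

Request:
{"fn": "play_rows", "kwargs": {"deltas": [-1,0,30,0,0,0,0.6,-1,0,50,0,0,0,0.6,-1,0,59,0,0,0,0.6,-1,0,59,0,0,0,0.6,-1,0,59,0,0,0,0.6,-1,0,59,0,0,0,0,-1,0,59,0,0,0,0,-1,0,59,0,0,0,0,-1,0,59,0,0,0,0,-1,0,59,0,0,0,0]}}

```text
clock: 21.5
eef_pos: [623.1, -273.9, 91.5]
tool_rot: [-3.135, 0.005, 2.963]
force: [-2.0, -5.7, 6.2]
width: 13.7
gripper_force: 64.6
```

Run:
```python
from h import *
st();print(read_state()["torque"].round(2),read_state()["qpos"].round(2))
np.save("base.npy",get_image("top"))
```

```text
21.5 [ 623.1 -273.9   91.5] [-3.135  0.005  2.963] [-2.  -5.7  6.2] 13.7 64.6
[-1.08  0.32  0.03] [ 0.21  0.85  0.28  1.55 -0.29  0.78  2.  ]
```

Request:
{"fn": "play_rows", "kwargs": {"deltas": [0,-4,0,0,0,0,0,0,-4,0,0,0,0.15,0,0,-4,0,0,0,0.3,0,0,-4,0,0,0,0.45,0,0,-4,0,0,0,0.6,0,0,-4,0,0,0,0.75,0,0,-4,0,0,0,0.9,0]}}

```text
clock: 22.42
eef_pos: [623.9, -272.8, 91.5]
tool_rot: [3.138, 0.003, 2.062]
force: [0.4, 1.0, 8.5]
width: 14.1
gripper_force: 62.3
```

```bash
cat >> h.py <<'E'
def jaw(n="scene"):
    """jaw-face-top edge: sample brightness profile across jaw line in the top view at table y=+100, print shift"""
    i=cv2.GaussianBlur(cv2.cvtColor(get_image("top"),cv2.COLOR_RGB2GRAY),(0,0),.6).astype(np.float32);O=np.array([640.6,-41.4]);c,s=np.cos(.052),np.sin(.052);M=np.array([[c,-s],[s,c]])
    xs=np.arange(-95,-20,.5);pr=0
    for y in range(80,140,4):
        P=np.array([proj("top",[*(O+M@[x,y]),78]) for x in xs],np.float32);pr=pr+cv2.remap(i,P[None,:,0].copy(),P[None,:,1].copy(),1)[0]/15
    return xs,pr
E
python3 - <<'E'
from h import *
st();s=read_state();print(s["torque"].round(2),s["qpos"].round(2))
xs,p=jaw();print(p[::4].astype(int));get_image
E
```

```text
22.43 [ 623.9 -272.8   91.5] [3.138e+00 3.000e-03 2.062e+00] [0.4 1.  8.5] 14.1 62.3
[0.06 0.22 0.03] [ 0.09  0.89  0.52  1.55 -0.54  0.84  1.3 ]
[ 82  72  88 127 157 165 140 104  93 117 142 151 151 150 149 149 150 158
 164 168 168 169 170 171 171 170 169 169 168 167 167 167 168 170 171 171
 170 169]
```

```bash
sed -i 's/def jaw(n="scene"):/def jaw(img=None):/; s/cv2.cvtColor(get_image("top"),cv2.COLOR_RGB2GRAY)/cv2.cvtColor(get_image("top") if img is None else img,cv2.COLOR_RGB2GRAY)/' h.py
cat >> h.py <<'E'
def travel():
    "mm the jaw profile has moved against base.npy, by best-matching shift"
    xs,a=jaw(np.load("base.npy"));_,b=jaw();k=(xs>-88)&(xs<-62)
    sh=np.arange(-2,36,.25);e=[np.mean((np.interp(xs[k]+d,xs,b)-a[k])**2) for d in sh];i=int(np.argmin(e));print("travel",sh[i],"rms",e[i]**.5)
E
python3 - <<'E'
from h import *
travel()
E
```

```text
Traceback (most recent call last):
  File "h.py", line 33, in travel
    xs,a=jaw(np.load("base.npy"));_,b=jaw();k=(xs>-88)&(xs<-62)
         ~~~^^^^^^^^^^^^^^^^^^^^^
  File "h.py", line 29, in jaw
    P=np.array([proj("top",[*(O+M@[x,y]),78]) for x in xs],np.float32);pr=pr+cv2.remap(i,P[None,:,0].copy(),P[None,:,1].copy(),1)[0]/15
                ~~~~^^^^^^^^^^^^^^^^^^^^^^^^^
  File "h.py", line 12, in proj
    c=camera_info(n);T=np.array(c["T"]);q=T[:3,:3].T@(np.array(p)-T[:3,3]);return np.array([q[0]/q[2]*c["fx"]+c["cx"],q[1]/q[2]*c["fy"]+c["cy"]])
ValueError: time passes only in moves, steps and waits
```

```bash
sed -i 's/^from cell import \*/import cell\nfrom cell import *\nfrom functools import lru_cache\ncamera_info=lru_cache(None)(cell.camera_info)/' h.py
python3 - <<'E'
from h import *
travel()
E
```

```text
travel 0.0 rms 2.5924076231763493
```

Turning clockwise spins loose: 0.9 rad moved the jaw 0. So anticlockwise should drive. I'll freewheel clockwise first to get stroke, then drive.

Request:
{"fn": "play_rows", "kwargs": {"deltas": [0,0,0,0,0,0.18,0,0,0,0,0,0,0.36,0,0,0,0,0,0,0.54,0,0,0,0,0,0,0.72,0,0,0,0,0,0,0.9,0,0,0,0,0,0,1.08,0,0,0,0,0,0,1.26,0,0,0,0,0,0,1.44,0,0,0,0,0,0,1.62,0,0,0,0,0,0,1.8,0]}}

```text
clock: 23.78
eef_pos: [626.2, -273.8, 91.6]
tool_rot: [3.135, -0.007, 0.262]
force: [6.7, -4.1, 4.1]
width: 14.0
gripper_force: 62.4
```

Run:
```python
from h import *
st();s=read_state();print(s["torque"].round(2),s["qpos"].round(2));travel()
```

```text
23.77 [ 626.2 -273.8   91.6] [ 3.135 -0.007  0.262] [ 6.7 -4.1  4.1] 14.0 62.4
[-0.45 -0.76  0.11] [-0.1   1.04  0.95  1.55 -0.95  1.05 -0.2 ]
travel 25.5 rms 43.77529413921082
```

Request:
{"fn": "play_rows", "kwargs": {"deltas": [0,0,0,0,0,0.18,0,0,0,0,0,0,0.36,0,0,0,0,0,0,0.54,0,0,0,0,0,0,0.72,0,0,0,0,0,0,0.9,0,0,0,0,0,0,1.08,0,0,0,0,0,0,1.26,0,0,0,0,0,0,1.44,0,0,0,0,0,0,1.62,0,0,0,0,0,0,1.8,0]}}

```text
clock: 25.08
eef_pos: [624.7, -276.0, 91.6]
tool_rot: [-3.135, -0.008, -1.54]
force: [4.8, -6.3, 4.0]
width: 14.0
gripper_force: 62.2
```

Run:
```python
from h import *
st();s=read_state();print(s["torque"].round(2),s["qpos"].round(2));travel()
```

```text
25.07 [ 624.7 -276.    91.6] [-3.135 -0.008 -1.54 ] [ 4.8 -6.3  4. ] 14.0 62.2
[-1.02 -0.45  0.01] [-0.15  1.12  1.11  1.56 -1.08  1.16 -1.91]
travel 35.75 rms 74.5121392456853
```

Request:
{"fn": "play_rows", "kwargs": {"deltas": [0,0,0,0,0,-0.18,0,0,0,0,0,0,-0.36,0,0,0,0,0,0,-0.54,0,0,0,0,0,0,-0.72,0,0,0,0,0,0,-0.9,0,0,0,0,0,0,-1.08,0,0,0,0,0,0,-1.26,0,0,0,0,0,0,-1.44,0,0,0,0,0,0,-1.62,0,0,0,0,0,0,-1.8,0]}}

```text
clock: 26.38
eef_pos: [626.3, -273.8, 91.6]
tool_rot: [3.136, -0.008, 0.272]
force: [5.8, -1.3, 4.0]
width: 14.0
gripper_force: 62.0
```

Run:
```python
from h import *
st();s=read_state();print(s["torque"].round(2),s["qpos"].round(2));travel()
```

```text
26.38 [ 626.3 -273.8   91.6] [ 3.136 -0.008  0.272] [ 5.8 -1.3  4. ] 14.0 62.0
[-0.1  -0.9  -0.17] [-0.02  0.96  0.75  1.55 -0.76  0.93 -0.32]
travel -2.0 rms 40.69183870295931
```

Request:
{"fn": "play_rows", "kwargs": {"deltas": [0,0,0,0,0,-0.18,0,0,0,0,0,0,-0.36,0,0,0,0,0,0,-0.54,0,0,0,0,0,0,-0.72,0,0,0,0,0,0,-0.9,0,0,0,0,0,0,-1.08,0,0,0,0,0,0,-1.26,0,0,0,0,0,0,-1.44,0,0,0,0,0,0,-1.62,0,0,0,0,0,0,-1.8,0]}}

```text
clock: 27.68
eef_pos: [623.9, -272.8, 91.5]
tool_rot: [3.138, 0.003, 2.071]
force: [-0.1, 0.5, 6.8]
width: 13.8
gripper_force: 63.9
```

Run:
```python
from h import *
st();s=read_state();print(s["torque"].round(2),s["qpos"].round(2));travel()
```

```text
27.68 [ 623.9 -272.8   91.5] [3.138e+00 3.000e-03 2.071e+00] [-0.1  0.5  6.8] 13.8 63.9
[ 0.3   0.33 -0.16] [ 0.21  0.85  0.28  1.55 -0.3   0.79  1.12]
travel 13.75 rms 4.438827251451586
```

Anticlockwise drives: 3.6 rad moved the jaw 13.75 mm. I'll continue, then freewheel back and drive again.

Request:
{"fn": "play_rows", "kwargs": {"deltas": [0,0,0,0,0,-0.18,0,0,0,0,0,0,-0.36,0,0,0,0,0,0,-0.54,0,0,0,0,0,0,-0.72,0,0,0,0,0,0,-0.9,0,0,0,0,0,0,-1.08,0,0,0,0,0,0,-1.26,0,0,0,0,0,0,-1.44,0,0,0,0,0,0,-1.5,0]}}

```text
clock: 28.85
eef_pos: [623.2, -275.0, 91.5]
tool_rot: [-3.137, 0.002, -2.717]
force: [-0.4, -2.1, 8.3]
width: 14.2
gripper_force: 62.3
```

Run:
```python
from h import *
st();s=read_state();print(s["torque"].round(2),s["qpos"].round(2));travel()
```

```text
28.85 [ 623.2 -275.    91.5] [-3.137e+00  2.000e-03 -2.717e+00] [-0.4 -2.1  8.3] 14.2 62.3
[-0.22  0.37 -0.18] [ 0.44  0.83 -0.12  1.54  0.13  0.78  2.26]
travel 19.75 rms 6.735753865770384
```

Request:
{"fn": "play_rows", "kwargs": {"deltas": [0,0,0,0,0,0.18,0,0,0,0,0,0,0.36,0,0,0,0,0,0,0.54,0,0,0,0,0,0,0.72,0,0,0,0,0,0,0.9,0,0,0,0,0,0,1.08,0,0,0,0,0,0,1.26,0,0,0,0,0,0,1.44,0,0,0,0,0,0,1.62,0,0,0,0,0,0,1.8,0]}}

```text
clock: 30.15
eef_pos: [624.4, -272.7, 91.5]
tool_rot: [3.137, 0.002, 1.76]
force: [1.7, 1.0, 6.4]
width: 13.8
gripper_force: 62.4
```

Request:
{"fn": "play_rows", "kwargs": {"deltas": [0,0,0,0,0,0.18,0,0,0,0,0,0,0.36,0,0,0,0,0,0,0.54,0,0,0,0,0,0,0.72,0,0,0,0,0,0,0.9,0,0,0,0,0,0,1.08,0,0,0,0,0,0,1.26,0,0,0,0,0,0,1.4,0]}}

```text
clock: 31.15
eef_pos: [626.3, -273.7, 91.6]
tool_rot: [3.135, -0.007, 0.362]
force: [6.8, -1.9, 3.3]
width: 13.8
gripper_force: 63.1
```

Run:
```python
from h import *
st();s=read_state();print(s["torque"].round(2),s["qpos"].round(2));travel()
```

```text
31.15 [ 626.3 -273.7   91.6] [ 3.135 -0.007  0.362] [ 6.8 -1.9  3.3] 13.8 63.1
[-0.18 -0.89  0.01] [-0.01  0.95  0.73  1.55 -0.75  0.93 -0.24]
travel -2.0 rms 40.98098271047313
```

Request:
{"fn": "play_rows", "kwargs": {"deltas": [0,0,0,0,0,-0.18,0,0,0,0,0,0,-0.36,0,0,0,0,0,0,-0.54,0,0,0,0,0,0,-0.72,0,0,0,0,0,0,-0.9,0,0,0,0,0,0,-1.08,0,0,0,0,0,0,-1.26,0,0,0,0,0,0,-1.44,0,0,0,0,0,0,-1.62,0,0,0,0,0,0,-1.8,0]}}

```text
clock: 32.45
eef_pos: [623.8, -272.9, 91.5]
tool_rot: [3.139, 0.003, 2.171]
force: [-0.2, 0.1, 7.6]
width: 13.8
gripper_force: 64.2
```

Request:
{"fn": "play_rows", "kwargs": {"deltas": [0,0,0,0,0,-0.15,0,0,0,0,0,0,-0.3,0,0,0,0,0,0,-0.45,0,0,0,0,0,0,-0.6,0,0,0,0,0,0,-0.75,0]}}

```text
clock: 33.08
eef_pos: [623.1, -273.9, 91.5]
tool_rot: [-3.14, 0.004, 2.919]
force: [-1.5, -1.3, 8.5]
width: 13.9
gripper_force: 63.1
```

Run:
```python
from h import *
st();s=read_state();print(s["torque"].round(2),s["qpos"].round(2));travel()
```

```text
33.08 [ 623.1 -273.9   91.5] [-3.14   0.004  2.919] [-1.5 -1.3  8.5] 13.9 63.1
[ 0.03  0.51 -0.26] [ 0.34  0.83  0.06  1.54 -0.06  0.77  1.77]
travel 30.0 rms 5.058288020354528
```

Request:
{"fn": "play_rows", "kwargs": {"deltas": [0,0,0,0,0,-0.1,0,0,0,0,0,0,-0.2,0,0,0,0,0,0,-0.3,0,0,0,0,0,0,-0.3,0]}}

```text
clock: 33.62
eef_pos: [623.2, -274.5, 91.5]
tool_rot: [-3.139, 0.004, -3.073]
force: [-0.3, -0.8, 9.4]
width: 13.9
gripper_force: 66.0
```

Run:
```python
from h import *
st();s=read_state();print(s["torque"].round(2),s["qpos"].round(2));travel()
```

```text
33.62 [ 623.2 -274.5   91.5] [-3.139  0.004 -3.073] [-0.3 -0.8  9.4] 13.9 66.0
[-0.07  0.32 -1.14] [ 0.38  0.83 -0.02  1.54  0.02  0.77  2.  ]
travel 30.0 rms 5.523835660224527
```

The jaw stalled at 30 mm of travel and the torque rose to 1.14 N m, so the moulds are clamped. I'll release, rise and check.

Request:
{"fn": "play_rows", "kwargs": {"deltas": [0,0,0,0,0,0,0.6,0,0,0,0,0,0,0.6,0,0,-40,0,0,0,0.6,0,0,-80,0,0,0,0,0,0,-80,0,0,0,0,0,0,-80,0,0,0,0]}}

```text
clock: 34.42
eef_pos: [621.4, -271.9, 168.1]
tool_rot: [3.141, -0.001, -3.067]
force: [-0.4, 0.1, -0.2]
width: 0.2
gripper_force: 0.0
```

Run:
```python
from h import *
st();travel()
print(move((441,-216,100),np.pi+.0),read_state()["qpos"].round(2))
for x,y in[(589,298),(645,299),(702,300)]: print(at("top",145+x/2.7-.3,120+y/2.7-.3,48).round(1))
a=get_image("top")[110:270,235:445];b=get_image("scene")[170:290,220:400]
f=lambda q:cv2.resize(q,(400,320),interpolation=2)
cv2.imwrite("pics/c12.png",cv2.cvtColor(np.hstack([f(a),f(b)]),4))
```

```text
34.42 [ 621.4 -271.9  168.1] [ 3.141e+00 -1.000e-03 -3.067e+00] [-0.4  0.1 -0.2] 0.2 0.0
travel 30.0 rms 6.511109968639516
(array([175.2,  68.9,  68. ]), array([ 0.001, -0.003,  0.074])) [ 0.38  0.74 -0.02  1.49  0.02  0.92  2.  ]
[ 443.  -158.2   48. ]
[ 441.1 -217.2   48. ]
[ 439.1 -277.3   48. ]
```

View pics/c12.png

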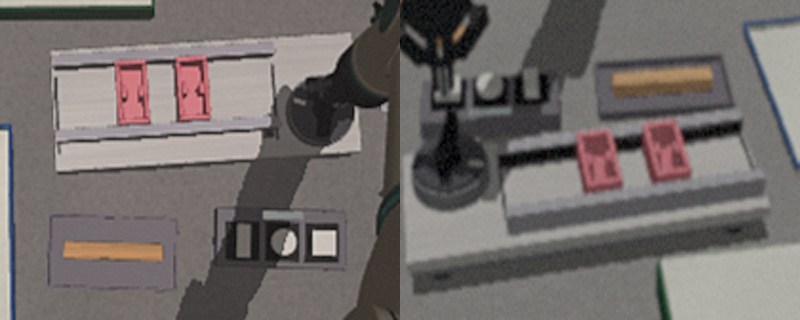

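Both moulds are held between jaw and fence, at crop (132,93) and (192,90), and the tamper is in the tidy. Next come the keys, round first at about (441,-217).

Request:
{"fn": "play_rows", "kwargs": {"deltas": [60,23,20,0,0,0.03,0,120,46,40,0,0,0.07,0,175,70,68,0,0,0.07,0,175,70,90,0,0,0.07,0,175,70,90,0,0,0.07,0,175,70,90,0,0,0.07,0]}}

```text
clock: 35.33
eef_pos: [444.0, -216.0, 79.2]
tool_rot: [-3.141, 0.002, -3.137]
force: [0.5, 0.7, -0.6]
width: 0.2
gripper_force: 0.0
```

Run:
```python
from h import *
st();print(move((441,-217,42),np.pi))
```

```text
35.33 [ 444.  -216.    79.2] [-3.141e+00  2.000e-03 -3.137e+00] [ 0.5  0.7 -0.6] 0.2 0.0
(array([ 3.1, -0.9, 37.2]), array([-0.001,  0.002,  0.004]))
```

Request:
{"fn": "play_rows", "kwargs": {"deltas": [2,0,20,0,0,0,0,2,0,32,0,0,0,0,2,0,38,0,0,0,0,2,0,40,0,0,0,0,2,0,40,0,0,0,0,2,0,40,0,0,0,0]}}

```text
clock: 36.08
eef_pos: [441.8, -216.0, 41.6]
tool_rot: [-3.14, 0.003, -3.137]
force: [-3.4, 2.1, 26.4]
width: 0.0
gripper_force: 13.3
```

Round is fully down, with the stop felt at z 41.6. I'll lift and go to square.

Request:
{"fn": "play_rows", "kwargs": {"deltas": [0,0,-20,0,0,0,0,0,0,-40,0,0,0,0,1,-30,-40,0,0,0,0,2,-61,-40,0,0,0,0,2,-61,-40,0,0,0,0,2,-61,-40,0,0,0,0]}}

```text
clock: 36.83
eef_pos: [438.7, -275.9, 78.9]
tool_rot: [3.141, 0.0, -3.137]
force: [0.7, -0.4, -0.5]
width: -0.2
gripper_force: 0.0
```

Request:
{"fn": "play_rows", "kwargs": {"deltas": [0,0,20,0,0,0,0,0,0,32,0,0,0,0,0,0,37,0,0,0,0,0,0,39,0,0,0,0,0,0,39,0,0,0,0,0,0,39,0,0,0,0]}}

```text
clock: 37.58
eef_pos: [438.6, -275.1, 41.7]
tool_rot: [3.14, -0.0, -3.136]
force: [-3.4, 3.8, 20.0]
width: 0.0
gripper_force: 10.1
```

Square is fully down. I'll lift and go to the bar key at about (443,-157).

Request:
{"fn": "play_rows", "kwargs": {"deltas": [0,0,-20,0,0,0,0,0,0,-40,0,0,0,0,-1,30,-40,0,0,0,0,-2,60,-40,0,0,0,0,-3,90,-40,0,0,0,0,-4,118,-40,0,0,0,0,-4,118,-40,0,0,0,0,-4,118,-40,0,0,0,0]}}

```text
clock: 38.58
eef_pos: [442.3, -159.1, 80.0]
tool_rot: [-3.141, 0.0, -3.137]
force: [0.1, 0.8, -0.1]
width: 0.1
gripper_force: 0.0
```

Request:
{"fn": "play_rows", "kwargs": {"deltas": [0,0,20,0,0,0,0,0,0,32,0,0,0,0,0,0,37,0,0,0,0,0,0,39,0,0,0,0,0,0,39,0,0,0,0,0,0,39,0,0,0,0]}}

```text
clock: 39.33
eef_pos: [441.8, -159.6, 41.9]
tool_rot: [-3.141, 0.0, -3.139]
force: [-2.5, -1.5, 12.7]
width: -0.0
gripper_force: 5.9
```

Request:
{"fn": "play_rows", "kwargs": {"deltas": [0,0,-30,0,0,0,0,0,0,-80,0,0,0,0,0,0,-130,0,0,0,0,0,0,-130,0,0,0,0,0,0,-130,0,0,0,0,0,0,-130,0,0,0,0]}}

```text
clock: 40.08
eef_pos: [441.1, -158.2, 169.7]
tool_rot: [3.141, -0.003, -3.137]
force: [0.5, -0.1, -0.2]
width: 0.1
gripper_force: 0.0
```

Run:
```python
from h import *
st();travel()
i=get_image("top").astype(int);m=((i[...,0]-i[...,1]>60)&(abs(i[...,1]-i[...,2])<50)).astype(np.uint8)
m[:120]=0
n,_,s,c=cv2.connectedComponentsWithStats(m)
O=np.array([640.6,-41.4]);cc,ss=np.cos(.052),np.sin(.052);M=np.array([[cc,-ss],[ss,cc]])
for k in range(1,n):
    if s[k,4]>60: print(s[k],c[k].round(1),(M.T@(at("top",*c[k],90)[:2]-O)).round(1))
```

```text
40.08 [ 441.1 -158.2  169.7] [ 3.141e+00 -3.000e-03 -3.137e+00] [ 0.5 -0.1 -0.2] 0.1 0.0
travel 29.75 rms 5.3760156566633865
[327 138  18  32 424] [335.4 154.3] [  9.9 -41.1]
[295 140  18  32 431] [303.8 156.4] [ 9.4 46.5]
```

```bash
python3 -c "
from cell import *
print(finish_job())"
```

```text
the job is handed in; nothing more can be done
None
```

The job is handed in: the tamper is in the tidy, both moulds (the only two in the tray) are clamped upright against the fence, and the round, square and bar keys were pressed fully down in that order; the handle drove anticlockwise.

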